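Hold a lens barrel down in the V-block of a collimator bench

TASK

Take the black lens barrel with the brass ring out of the foam tray and lay it in the V-block on the breadboard, brass ring towards the white collimator and up against the aluminium stop plate, setting it in gently. Then press it firmly down, with some 10 N, so that it bears on both faces of the V, and keep it so for the measurement: finish while your gripper is still holding it pressed there. Leave the silver barrel and the other things on the bench where they are.

Things in the scene. Friction and masses are not known exactly. Their poses are not given: they have to be found in the camera images.
- lens: the lens barrel to be measured: smooth rigid cylinder, 40 mm diameter, 90 mm long, about 0.18 kg, black with a brass ring (last 12 mm, same diameter) at one end. Origin at its middle, on its axis; x axis along the barrel towards the brass ring. It lies level in a slot of the foam tray, its axis 32 mm above the bench, its underside clear of the slot's floor.
- lens_ring (a point): centre of the brass end face of the black barrel, on its axis, 45 mm from the middle
- spare: a second barrel of the same size and mass, silver with a blue ring, in the tray's other slot, 100 mm from the first between axes; leave it. Origin and axes as for the black one.
- tray: fixed black tray with grey foam insert, 136 x 206 mm, foam top 18 mm above the bench; two slots along its x axis, 28 mm wide, 104 mm long, at y = +50 and -50 mm. The barrels lie on the slots' edges, axes 14 mm above the foam top, rings towards +x. Which barrel is in which slot varies. Origin: centre of its underside.
- station: fixed rigid station: black breadboard 310 x 150 x 12 mm with V-block, stop plate, collimator. Origin on the bench under the V-block's middle; x along the V towards stop and collimator, y across, z up. Steel V-block 71 long, 64 wide, top (shoulders) 63 mm above the bench; 90 degree V, mouth 39 wide, open at both ends. White collimator: x 64 to 232 mm, up to 102 mm above the bench.
- seat (a point): point of the station 72 mm above the bench, over the middle of the V-block: the middle of the 40 mm barrel lies here when it rests on both faces of the V with its ring against the stop. The V-block's top is 9 mm lower, so fingers beside a seated barrel have to stay above that.
- v_left: the ground steel face of the V on the station's +y side, 70 mm long, sloping 45 degrees. Origin at the middle of the line that a seated barrel touches, 14 mm beside and 14 mm below the seat; axes as the station's.
- v_right: the same, on the station's -y side
- stop: aluminium stop plate across the station's x axis, 60 mm wide, 8 mm thick, top 76 mm above the bench, with a 28 mm wide U opening for the light. Origin on its face towards the V-block, on the barrel's axis (72 mm above the bench), 45 mm from the seat; axes as the station's. The ring's rim meets this face.
- lens_case: bystander: flat clear-lidded black lens case, 72 x 92 x 22 mm, on the bench; origin centre of its underside
- driver: bystander: small screwdriver with red handle, 170 mm long, 24 mm high, lying along its x axis; origin on the bench near its middle
- jar: bystander: small amber jar with white lid, 44 mm diameter, 48 mm high; origin centre of its underside
There are look-alikes about, which are no part of the job. What is shaped like the lens but orange or turquoise is not meant.

How it is judged:
By the outcome, as a careful person would: the job done as asked, in the order asked, and still so for the second after the job is handed in, while the arm keeps its last pose, push and grip.
It also fails if it takes over 40 s, if anything falls off the work surface, if the arm or the gripper's body presses on something with over 40 N, if the wrist force passes 120 N, or if a joint passes its speed limit or range.

ROBOT

A 6-joint arm with a two-finger parallel gripper is mounted at the origin on the work surface. World frame = base frame: x ahead of the robot, y to its left, z up, the work surface at z = 0. Lengths are in m, angles in degrees, forces in N, time in s.
With the tool pointing down it reaches from about 0.25 to 0.8 m from the base axis. Payload 3.9 kg.
Tool frame: the origin (TCP) lies midway between the tips of the shut fingers; the grasp point (between the pads) lies 19 mm behind it; z points along the fingers, y is the line along which they close (so a half turn about z gives the same grasp; the last joint's range is limited). The gripper opens to 85 mm and grips with 20 to 120 N. Pads are 22 mm wide; open, the fingers measure 114 mm over their backs; the gripper's body (76 mm by 85 mm) begins 54 mm behind the grasp point. The pads swing forward as they close: fully open they stand 13 mm farther back than shut.
Start: joints at [71.963, 14.897, -7.913, 67.191, 0, 90], TCP at [0.163, 0.499, 0.231] pointing down, gripper open.
Joint ranges: [-159.42, 159.42], [-47.68, 98.78], [-73.54, 78.23], [-108.79, 121.32], [-90, 84.71], [-180, 180]. Speed limits (degrees/s): [147.25, 147.25, 180, 180, 180, 180].

INTERFACE

Orientations are given as [roll, pitch, yaw] about the fixed x, y, z axes, in that order (R = Rz(yaw) Ry(pitch) Rx(roll)).
In Python, from cell import bot, optics, close_job, spotter gives the robot as it stands.
- The arm moves only by the tool drive_tool, never from a script. Its argument "steps" is a list of rows, each an object of numbers: "tx", "ty", "tz": the shift along the tool's x, y, z normalised to -1 to 1, where 1 is 1000 mm; "turn": the turn about the tool's z normalised to -1 to 1, where 1 is pi/4 rad. A call has 1 to 8 rows; each row shifts and turns the commanded pose from where the row before left it, along the tool's axes as they then stand; what a row does not reach is not made up. A row lasts 1/8 s, in which the tool goes at most 62.5 mm and 10.7 degrees, less where a joint would pass 70% of its speed; a pose out of reach is approached as far as the arm can. A call with a number of a shift or a turn outside -1 to 1 is refused whole. A call with a gripper value outside its range is refused whole. "fingers" is the opening, from -1 (shut) to 1 (fully open), set as the call begins (left out, the last holds). The fingers move at their own pace and stop on an object; "grip_force" is the grip in N (left out, the last holds). Time passes only in rows, so rows that do not move let the fingers close. It gives the time, the measured TCP pose, the force, the opening and the grip force at its end, in the units of the state.
- bot.get_state(): the state, without advancing time (a new reading comes with each control period).
- optics.read_camera(name): name is "scene" or "top" or "wrist"; returns a dict with "color" (400x640x3 uint8, blue, green, red), "K" (3x3 intrinsics, pixels), "k1" (the pictures are not rectified: a ray, as slopes to the right and down, at radius r is drawn at 1 + k1 r^2 times it, then the intrinsics apply), "origin" and "orientation" of the camera in the world. Camera axes: x right, y down, z forward; pixel columns grow to the right and rows downward; lengths in m; the calibration is good to about 2 mm. A picture is of the moment at which its call begins. There is no depth.
- close_job(): hands the job in; it is judged then, once.
Trained networks look in a picture, given as the dict that the camera call returned (one of the last four; its "shot" number tells which), for a name from the list of things; names that differ only in an ending like _2 or _b are one class to them, and where a whole thing is asked for, a point or a joint stands for the part that bears it (a point fixed in the world has none). Each returns a list of dicts, best first, with "confidence" (0 to 1); they miss things now and then, are a little off and sometimes report something else, mostly with a low value. They report only what shows in the picture. A call takes as long as a camera call. They do not tell look-alikes from the thing itself.
- spotter.find_in(name, picture): "position" ([x, y, z] in m, in world coordinates, good to about 4 mm: the middle of the surface that is visible of it).
- spotter.regions_of(name, picture): "pixels" (400x640 bool, what is visible of it).
The state is a dict: "t": time; "qpos": joint angles; "dq": joint speeds; "joint_torque": joint torques, N m; "tcp_pos": TCP position; "ee_rot": TCP orientation; "contact_force": force on the tool from outside, world axes, zero at the start; "torque": the same for the moment, N m; "finger_gap": finger opening in m; "gripper_force": force on a finger pad.
Only numpy, scipy, OpenCV 4.12 (cv2) and the standard library are available. Lean on these libraries where they do the work, as an engineer would, in place of code of your own. Each camera call takes 0.05 s, during which the arm holds its last target. There are 200 camera calls.

## Working session

There is one attempt and no reset: what is moved stays moved. The work goes in short steps, Python scripts to look and compute and a tool call to move; the robot and the scene stay as the last step left them, time stands still between calls to the robot, and variables do not carry over. Pictures are saved under pics/ and viewed, at most 10 in all, crops included, and the job is handed in when it is done.

Besides the shell and the picture viewer there is one more tool, called after ">>>" as a command line: name --argument value ..., lists and objects as JSON in quotes. drive_tool: Moves the arm, as the interface text tells. Its arguments: {"type":"object","properties":{"steps":{"type":"array","items":{"type":"object","properties":{"tx":{"type":"number"},"ty":{"type":"number"},"tz":{"type":"number"},"turn":{"type":"number"}}}},"fingers":{"type":"number"},"grip_force":{"type":"number"}},"required":["steps"]}

```bash
mkdir -p pics; cat > h.py <<'E'
import numpy as np,cv2
from scipy.spatial.transform import Rotation as R
from cell import bot,optics,spotter
def Rm(o):
    o=np.array(o,float)
    return o if o.shape==(3,3) else R.from_euler('xyz',o,degrees=True).as_matrix()
def ray(p,uv):
    K=np.array(p['K']);x=np.array([(uv[0]-K[0,2])/K[0,0],(uv[1]-K[1,2])/K[1,1]]);s=x.copy()
    for _ in range(20): s=x/(1+p['k1']*(s@s))
    return np.array(p['origin']),Rm(p['orientation'])@np.array([s[0],s[1],1])
def at_z(p,uv,z):
    o,d=ray(p,uv);return o+d*(z-o[2])/d[2]
def proj(p,X):
    c=Rm(p['orientation']).T@(np.array(X)-p['origin']);s=c[:2]/c[2];s=s*(1+p['k1']*(s@s));K=np.array(p['K'])
    return np.array([K[0,0]*s[0]+K[0,2],K[1,1]*s[1]+K[1,2]])
E
python3 - <<'E'
from h import *
print({k:v for k,v in bot.get_state().items()})
for c in ['top','scene']:
    p=optics.read_camera(c);print(c,p['origin'],p['orientation'],p['k1'],np.array(p['K']).tolist())
    cv2.imwrite(f'pics/{c}0.png',p['color'])
    for n in ['lens','lens_ring','spare','tray','station','v_left','stop','lens_case','driver','jar']:
        for d in spotter.find_in(n,p)[:4]: print(n,np.round(d['position'],4),round(d['confidence'],2),proj(p,d['position']).round())
E
```

```text
{'t': 0.0, 'qpos': array([ 7.19621158e+01,  1.49345597e+01, -7.98856436e+00,  6.71890881e+01,
       -1.10389906e-03,  9.00022057e+01]), 'dq': array([ 0.02123774, -0.06445194,  0.04281014,  0.02862701, -0.01930567,
        0.00503312]), 'joint_torque': array([-3.24459897e-04, -4.05672956e+01,  2.53923619e+01,  1.85765064e-02,
       -9.02805732e-05, -7.64275576e-07]), 'tcp_pos': array([0.16235356, 0.49853106, 0.23045711]), 'ee_rot': array([-1.79887788e+02,  1.10821672e-03,  1.61959912e+02]), 'contact_force': array([-0.27009634, -0.77440005,  0.52702673]), 'torque': array([-0.03440607,  0.02793056,  0.04932054]), 'gripper_force': 0.0, 'finger_gap': 0.08528746607965232}
top [0.58259633 0.12211092 0.89101417] [-177.38789086   -2.40975942  -88.28106992] -0.07122454860490461 [[387.9960007101479, 0.0, 322.84976101467475], [0.0, 387.9960007101479, 199.34337993591242], [0.0, 0.0, 1.0]]
lens [0.6486 0.3842 0.0356] 0.89 [188. 183.]
lens [0.5107 0.4417 0.0393] 0.83 [159. 245.]
lens [0.5684 0.2038 0.0537] 0.81 [268. 222.]
lens [0.7208 0.252  0.0387] 0.78 [250. 152.]
lens_ring [0.5118 0.442  0.03
[... 1021 characters left out ...]
63] 0.76 [317. 274.]
lens [0.521  0.4528 0.0319] 0.56 [462. 286.]
lens_ring [0.5255 0.451  0.0351] 0.98 [460. 285.]
lens_ring [0.7275 0.2562 0.0345] 0.96 [315. 274.]
lens_ring [0.5791 0.2154 0.0421] 0.87 [358. 225.]
lens_ring [0.6597 0.3904 0.0352] 0.74 [388. 302.]
spare [0.4828 0.2475 0.0413] 0.97 [400. 214.]
spare [ 0.5672 -0.1631  0.0175] 0.43 [270. 150.]
tray [0.5377 0.2356 0.018 ] 0.88 [377. 229.]
tray [ 0.5347 -0.1146  0.0521] 0.46 [288. 143.]
station [ 0.5676 -0.1646  0.0197] 0.61 [269. 149.]
stop [ 0.5481 -0.1622  0.0569] 0.72 [274. 136.]
stop [ 0.5347 -0.1139  0.0514] 0.35 [289. 144.]
lens_case [ 0.7911 -0.0424  0.0249] 0.82 [217. 207.]
driver [0.5439 0.0487 0.0161] 0.86 [323. 187.]
```

View pics/top0.png

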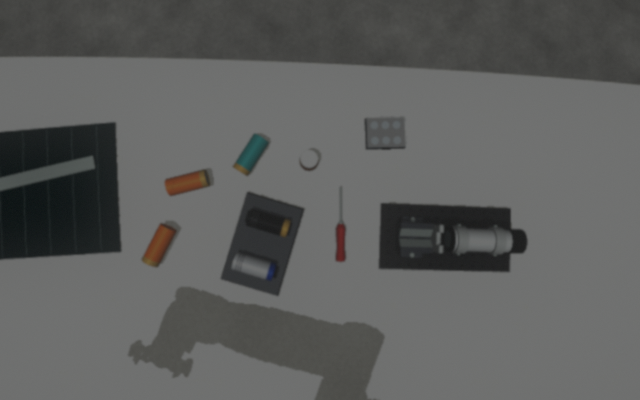

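View pics/scene0.png

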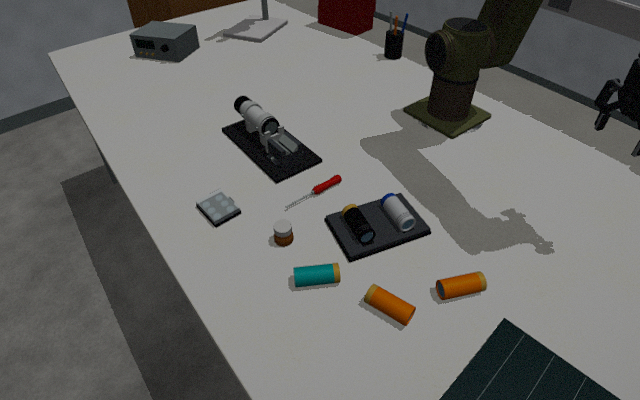

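The top view shows the black barrel in the upper tray slot at about (268,222), with its ring at (286,228). The V-block is near (423,237) and the collimator is to its right at about (480,238), so both barrel and station x point roughly along world -y. The orange and turquoise barrels are decoys. Next I'll measure the axes from masks.

```bash
cat >> h.py <<'E'
def rect(p,m,z):
    m=m.astype(np.uint8);n,l,s,_=cv2.connectedComponentsWithStats(m)
    k=1+np.argmax(s[1:,4]);c=max(cv2.findContours((l==k).astype(np.uint8),0,1)[0],key=cv2.contourArea)[:,0]
    w=np.array([at_z(p,u,z)[:2] for u in c]).astype(np.float32)*1000
    b=cv2.boxPoints(cv2.minAreaRect(w));e=b[1]-b[0];f=b[2]-b[1]
    if np.linalg.norm(e)<np.linalg.norm(f): e,f=f,e
    return b.mean(0).round(1),np.linalg.norm(e).round(1),np.linalg.norm(f).round(1),np.degrees(np.arctan2(e[1],e[0])).round(2)
E
python3 - <<'E'
from h import *
for c in ['top','scene']:
    p=optics.read_camera(c)
    for n,z in [('lens',.032),('spare',.032),('tray',.018),('station',.012)]:
        for d in spotter.regions_of(n,p)[:5]:
            if d['confidence']>.4 and d['pixels'].sum()>20: print(c,n,round(d['confidence'],2),*rect(p,d['pixels'],z))
E
```

```text
top lens 0.94 [718.2 250.4] 88.9 40.3 -32.39
top lens 0.85 [510.1 446.2] 99.0 43.7 -24.1
top lens 0.84 [650.4 390.3] 99.7 42.5 -75.36
top lens 0.71 [568.1 207.2] 92.8 41.1 74.62
top spare 0.86 [471.8 235.3] 96.0 41.3 75.21
top tray 0.89 [520.7 219.6] 205.3 133.6 -14.8
top station 0.73 [ 544.1 -221.6] 354.5 150.5 89.75
scene lens 0.91 [726.1 257.8] 92.6 46.8 -31.16
scene lens 0.83 [570.5 203.1] 123.6 47.3 75.13
scene lens 0.56 [521.5 450.1] 111.7 47.1 -24.69
scene spare 0.74 [473.2 231.3] 121.3 48.2 74.04
scene tray 0.73 [528.5 223.9] 212.1 145.2 -14.04
scene station 0.76 [ 543.8 -264.3] 459.0 165.1 87.33
```

>>> drive_tool --steps '[{"tx": -0.058,"ty": -0.019},{"tx": -0.058,"ty": -0.019},{"tx": -0.058,"ty": -0.019},{"tx": -0.058,"ty": -0.019},{"tx": -0.058,"ty": -0.019},{"tx": -0.058,"ty": -0.019},{"tx": -0.058,"ty": -0.019},{"tx": -0.058,"ty": -0.019}]' --fingers 1

```text
invalid input at $.steps[0]: expected keys tx, ty, tz, turn
```

>>> drive_tool --steps '[{"turn": 0.215},{"turn": 0.215},{"turn": 0.215},{"turn": 0.215},{"turn": 0.215},{"turn": 0.215},{"turn": 0.215},{"turn": 0.215}]'

```text
invalid input at $.steps[0]: expected keys tx, ty, tz, turn
```

>>> drive_tool --steps '[{"turn": 0.215},{}]'

```text
invalid input at $.steps[0]: expected keys tx, ty, tz, turn
```

```bash
cat > look.py <<'E'
from h import *
import sys
p=optics.read_camera('wrist');cv2.imwrite(sys.argv[1],p['color'])
s=bot.get_state();print(s['t'],s['tcp_pos'],s['ee_rot'],s['qpos'].round(1),p['origin'],p['orientation'])
for a in sys.argv[2:]:
    n,z=a.split(':')
    for d in spotter.regions_of(n,p)[:3]:
        if d['pixels'].sum()>20: print(n,round(d['confidence'],2),*rect(p,d['pixels'],float(z)))
    for d in spotter.find_in(n,p)[:3]: print(n,np.round(d['position'],4),round(d['confidence'],2),proj(p,d['position']).round())
E
python3 look.py pics/w1.png lens:.032 lens_ring:.032 tray:.018 spare:.032
```

```text
1.65 [0.16251194 0.49918682 0.2312845 ] [-1.79996160e+02 -1.87723915e-03  1.61965244e+02] [72.  14.9 -7.9 67.2  0.  90. ] [0.08761357 0.52456281 0.37351936] [ 1.61902293e+02 -1.44312793e-02  7.20247648e+01]
```

View pics/w1.png

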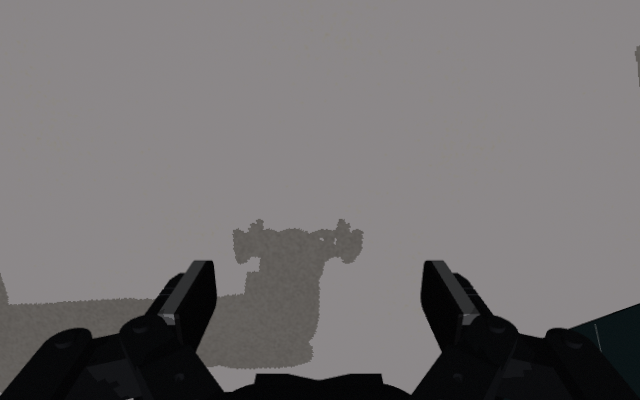

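The picture shows only bare bench and fingers: the move was refused because every row needs all four keys. Resending.

>>> drive_tool --steps '[{"tx": -0.058,"ty": -0.019,"tz": 0,"turn": 0},{"tx": -0.058,"ty": -0.019,"tz": 0,"turn": 0},{"tx": -0.058,"ty": -0.019,"tz": 0,"turn": 0},{"tx": -0.058,"ty": -0.019,"tz": 0,"turn": 0},{"tx": -0.058,"ty": -0.019,"tz": 0,"turn": 0},{"tx": -0.058,"ty": -0.019,"tz": 0,"turn": 0},{"tx": -0.058,"ty": -0.019,"tz": 0,"turn": 0},{"tx": -0.058,"ty": -0.019,"tz": 0,"turn": 0}]' --fingers 1

```text
t: 3.05
tcp_pos: [0.5583, 0.2097, 0.2314]
ee_rot: [180.0, 0.0, 162.0]
contact_force: [0.1, 1.5, -0.4]
finger_gap: 0.0854
gripper_force: 0.0
```

>>> drive_tool --steps '[{"tx": 0,"ty": 0,"tz": 0,"turn": 0.215},{"tx": 0,"ty": 0,"tz": 0,"turn": 0.215},{"tx": 0,"ty": 0,"tz": 0,"turn": 0.215},{"tx": 0,"ty": 0,"tz": 0,"turn": 0.215},{"tx": 0,"ty": 0,"tz": 0,"turn": 0.215},{"tx": 0,"ty": 0,"tz": 0,"turn": 0.215},{"tx": 0,"ty": 0,"tz": 0,"turn": 0.215},{"tx": 0,"ty": 0,"tz": 0,"turn": 0.215}]'

```text
t: 4.05
tcp_pos: [0.5567, 0.211, 0.2312]
ee_rot: [-180.0, 0.0, 84.2]
contact_force: [-0.1, -0.3, -0.3]
finger_gap: 0.0852
gripper_force: 0.0
```

>>> drive_tool --steps '[{"tx": 0,"ty": 0,"tz": 0,"turn": 0.215},{"tx": 0,"ty": 0,"tz": 0,"turn": 0}]'

```text
t: 4.3
tcp_pos: [0.5567, 0.211, 0.2313]
ee_rot: [-180.0, 0.0, 75.0]
contact_force: [0.8, -0.2, -0.3]
finger_gap: 0.0853
gripper_force: 0.0
```

```bash
python3 look.py pics/w2.png lens:.032 lens_ring:.032 tray:.018 spare:.032
```

```text
4.35 [0.55666206 0.2109579  0.23123503] [-1.79993420e+02  6.05005109e-03  7.50506764e+01] [ 20.8  21.9   2.3  70.5  -0.  125.7] [0.57807373 0.28862478 0.37344899] [ 1.61930184e+02 -1.36196441e-02 -1.49370938e+01]
lens 0.95 [719.7 251.3] 102.1 40.5 -30.86
lens 0.74 [570.8 201.5] 101.7 41.0 74.81
lens [0.5716 0.2126 0.0445] 0.91 [332. 161.]
lens [0.7178 0.2542 0.0371] 0.9 [479.  74.]
lens_ring 0.98 [570.7 201.7] 99.7 39.9 75.51
lens_ring 0.73 [719.7 251.4] 101.9 39.7 -30.52
lens_ring 0.24 [773.7 -31.5] 96.0 77.6 -87.18
lens_ring [0.5739 0.2083 0.0475] 0.83 [336. 165.]
lens_ring [0.7159 0.2488 0.0401] 0.65 [479.  81.]
tray 0.8 [524.3 220. ] 202.7 136.3 -15.02
tray [0.5267 0.229  0.0215] 0.7 [284. 151.]
spare 0.85 [474.3 230.1] 98.4 41.6 75.03
spare [0.4792 0.2391 0.051 ] 0.7 [228. 160.]
```

View pics/w2.png

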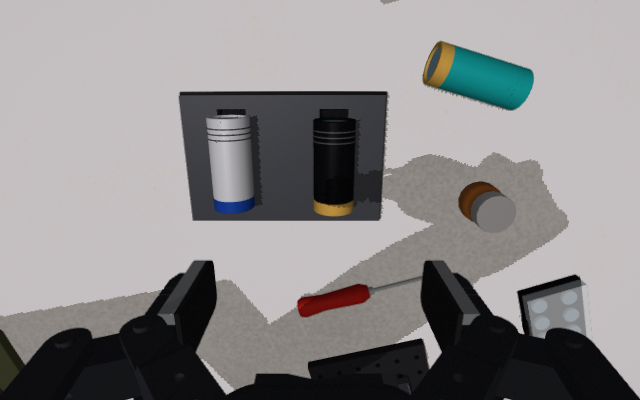

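The wrist view shows the black barrel at columns 314–355 with its ring at the bottom (334,208), and the tool x is already parallel to it. The barrel's middle works out at about (0.571, 0.207). I'll shift 15 mm along tool y, then descend.

>>> drive_tool --steps '[{"tx": 0,"ty": 0.015,"tz": 0.02,"turn": 0},{"tx": 0,"ty": 0,"tz": 0.05,"turn": 0},{"tx": 0,"ty": 0,"tz": 0.05,"turn": 0},{"tx": 0,"ty": 0,"tz": 0.04,"turn": 0},{"tx": 0,"ty": 0,"tz": 0.026,"turn": 0},{"tx": 0,"ty": 0,"tz": 0.02,"turn": 0},{"tx": 0,"ty": 0,"tz": 0,"turn": 0}]'

```text
t: 5.62
tcp_pos: [0.5695, 0.2059, 0.0222]
ee_rot: [-179.8, 0.2, 74.9]
contact_force: [-0.3, -0.1, 1.3]
finger_gap: 0.0853
gripper_force: 0.0
```

>>> drive_tool --steps '[{"tx": 0,"ty": 0,"tz": 0,"turn": 0},{"tx": 0,"ty": 0,"tz": 0,"turn": 0},{"tx": 0,"ty": 0,"tz": 0,"turn": 0},{"tx": 0,"ty": 0,"tz": 0,"turn": 0},{"tx": 0,"ty": 0,"tz": 0,"turn": 0},{"tx": 0,"ty": 0,"tz": 0,"turn": 0}]' --fingers -1 --grip_force 50

```text
t: 6.38
tcp_pos: [0.5713, 0.2077, 0.0266]
ee_rot: [180.0, -0.1, 74.9]
contact_force: [-2.7, 0.2, 6.4]
finger_gap: 0.0383
gripper_force: 49.8
```

The gap of 38.3 mm and the upward force suggest the pads bite slightly above the axis. I'll open a little, go 4 mm lower and grip again.

>>> drive_tool --steps '[{"tx": 0,"ty": 0,"tz": 0,"turn": 0},{"tx": 0,"ty": 0,"tz": 0,"turn": 0},{"tx": 0,"ty": 0,"tz": 0.002,"turn": 0},{"tx": 0,"ty": 0,"tz": 0.001,"turn": 0},{"tx": 0,"ty": 0,"tz": 0,"turn": 0},{"tx": 0,"ty": 0,"tz": 0,"turn": 0}]' --fingers 0.2

```text
t: 7.12
tcp_pos: [0.5712, 0.2071, 0.0222]
ee_rot: [-180.0, 0.0, 74.9]
contact_force: [-0.1, -0.6, 0.7]
finger_gap: 0.051
gripper_force: 0.0
```

>>> drive_tool --steps '[{"tx": 0,"ty": 0,"tz": 0,"turn": 0},{"tx": 0,"ty": 0,"tz": 0,"turn": 0},{"tx": 0,"ty": 0,"tz": 0,"turn": 0},{"tx": 0,"ty": 0,"tz": 0,"turn": 0},{"tx": 0,"ty": 0,"tz": 0,"turn": 0},{"tx": 0,"ty": 0,"tz": 0,"turn": 0}]' --fingers -1 --grip_force 40

```text
t: 7.88
tcp_pos: [0.5711, 0.2071, 0.0225]
ee_rot: [-180.0, -0.0, 74.9]
contact_force: [-0.8, -0.0, 4.5]
finger_gap: 0.0383
gripper_force: 40.2
```

```bash
python3 look.py pics/w3.png
```

```text
7.925 [0.57109795 0.2071593  0.02246426] [-1.79992816e+02 -8.75052625e-03  7.48917763e+01] [ 19.9  31.6 -14.7  43.6   0.  125. ] [0.59262626 0.28471776 0.16468389] [ 1.61942395e+02 -1.27904634e-02 -1.50469737e+01]
```

View pics/w3.png

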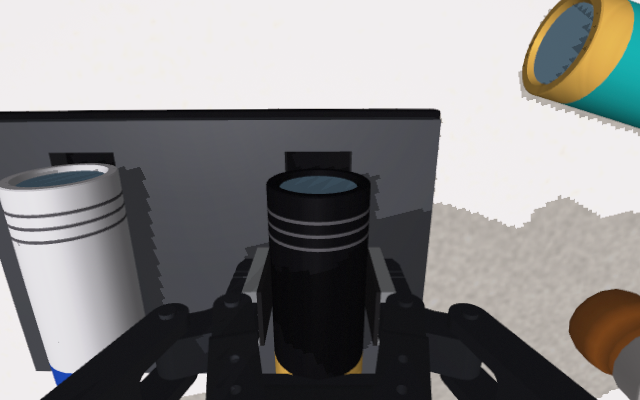

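The picture shows the pads (columns 250–395) straddling the black barrel about mid-length. The gap is the same at both heights, so 38.3 mm is just the gripped reading. I'll regrip 3 mm higher to clear the V-block shoulders, then lift.

>>> drive_tool --steps '[{"tx": 0,"ty": 0,"tz": 0,"turn": 0},{"tx": 0,"ty": 0,"tz": 0,"turn": 0},{"tx": 0,"ty": 0,"tz": -0.003,"turn": 0},{"tx": 0,"ty": 0,"tz": 0,"turn": 0},{"tx": 0,"ty": 0,"tz": 0,"turn": 0}]' --fingers 0.2

```text
t: 8.55
tcp_pos: [0.5713, 0.2071, 0.0254]
ee_rot: [180.0, -0.0, 74.9]
contact_force: [0.3, -0.7, 0.1]
finger_gap: 0.0515
gripper_force: 0.0
```

>>> drive_tool --steps '[{"tx": 0,"ty": 0,"tz": 0,"turn": 0},{"tx": 0,"ty": 0,"tz": 0,"turn": 0},{"tx": 0,"ty": 0,"tz": 0,"turn": 0},{"tx": 0,"ty": 0,"tz": 0,"turn": 0},{"tx": 0,"ty": 0,"tz": 0,"turn": 0},{"tx": 0,"ty": 0,"tz": 0,"turn": 0}]' --fingers -1 --grip_force 50

```text
t: 9.3
tcp_pos: [0.5711, 0.2072, 0.0255]
ee_rot: [-180.0, -0.0, 74.9]
contact_force: [-1.7, -0.4, 4.2]
finger_gap: 0.0384
gripper_force: 50.0
```

>>> drive_tool --steps '[{"tx": 0,"ty": 0,"tz": -0.01,"turn": 0},{"tx": 0,"ty": 0,"tz": -0.03,"turn": 0},{"tx": 0,"ty": 0,"tz": -0.05,"turn": 0},{"tx": 0,"ty": 0,"tz": -0.05,"turn": 0},{"tx": 0,"ty": 0,"tz": -0.04,"turn": 0},{"tx": 0,"ty": 0,"tz": 0,"turn": 0}]'

```text
t: 10.05
tcp_pos: [0.5738, 0.2079, 0.2093]
ee_rot: [179.6, -0.3, 74.9]
contact_force: [0.0, 0.6, -2.4]
finger_gap: 0.0381
gripper_force: 50.8
```

>>> drive_tool --steps '[{"tx": 0,"ty": 0,"tz": -0.02,"turn": -0.167},{"tx": 0,"ty": 0,"tz": -0.02,"turn": -0.167},{"tx": 0,"ty": 0,"tz": 0,"turn": 0}]'

```text
t: 10.42
tcp_pos: [0.5716, 0.2071, 0.2451]
ee_rot: [180.0, -0.0, 89.8]
contact_force: [1.1, 0.7, -1.8]
finger_gap: 0.0382
gripper_force: 50.7
```

>>> drive_tool --steps '[{"tx": -0.03,"ty": -0.003,"tz": 0,"turn": 0},{"tx": -0.055,"ty": -0.004,"tz": 0,"turn": 0},{"tx": -0.06,"ty": -0.004,"tz": 0,"turn": 0},{"tx": -0.06,"ty": -0.004,"tz": 0,"turn": 0},{"tx": -0.06,"ty": -0.004,"tz": 0,"turn": 0},{"tx": -0.06,"ty": -0.004,"tz": 0,"turn": 0},{"tx": -0.06,"ty": -0.004,"tz": 0,"turn": 0},{"tx": -0.043,"ty": 0,"tz": 0,"turn": 0}]'

```text
t: 11.42
tcp_pos: [0.542, -0.2231, 0.243]
ee_rot: [-179.8, -0.0, 89.7]
contact_force: [0.5, 0.4, -2.5]
finger_gap: 0.0384
gripper_force: 50.7
```

>>> drive_tool --steps '[{"tx": 0,"ty": 0,"tz": 0,"turn": 0},{"tx": 0,"ty": 0,"tz": 0,"turn": 0}]'

```text
t: 11.68
tcp_pos: [0.5427, -0.2204, 0.2435]
ee_rot: [-179.8, -0.1, 89.8]
contact_force: [0.2, 0.1, -3.3]
finger_gap: 0.0385
gripper_force: 50.7
```

```bash
python3 look.py pics/w4.png station:.012 v_left:.058 v_right:.058 stop:.074 lens:.25
```

```text
11.725 [ 0.54290434 -0.2198884   0.2439587 ] [-1.79870239e+02 -7.91577203e-02  8.98961318e+01] [-22.1  20.8   2.6  71.9   0.   68. ] [ 0.54409074 -0.14029846  0.38589888] [ 1.62023918e+02  1.36693103e-01 -1.18164277e-01]
station [ 0.537  -0.1236  0.0568] 0.74 [311.  57.]
v_left 0.69 [ 559.3 -117.9] 69.7 16.9 -89.72
v_left [ 0.5581 -0.1158  0.0503] 0.59 [335.  48.]
v_right 0.82 [ 536.5 -117.4] 67.3 15.8 88.86
v_right [ 0.5351 -0.1191  0.0559] 0.8 [309.  52.]
v_right [ 0.5476 -0.1536  0.0117] 0.57 [323.  91.]
stop 0.66 [ 547.4 -165.3] 59.8 13.3 -0.04
stop [ 0.5484 -0.1651  0.0567] 0.57 [324. 106.]
stop [ 0.5487 -0.2092  0.2642] 0.18 [331. 267.]
lens 0.88 [ 543.7 -225.9] 105.5 41.3 89.91
lens [ 0.5413 -0.2073  0.2672] 0.75 [312. 266.]
lens [ 0.5438 -0.1504  0.0107] 0.21 [319.  88.]
```

View pics/w4.png

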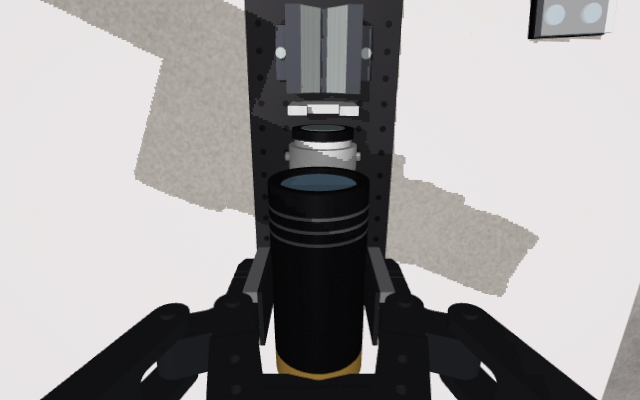

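The picture shows the V-block at columns 287–362, rows 3–93, and the stop at row 105–113. The collimator is below it, and the barrel is held straight. I'll work out the remaining offsets.

```bash
python3 - <<'E'
from h import *
p=optics.read_camera('wrist')
a=cv2.resize(p['color'][0:210,250:400],None,fx=4,fy=4,interpolation=cv2.INTER_CUBIC)[:,:600]
top=a[:500];cv2.imwrite('pics/c5.png',np.clip(top*1.0,0,255).astype(np.uint8))
print(bot.get_state()['tcp_pos'],bot.get_state()['ee_rot'])
print('rear bottom',at_z(p,(319,168),.231),'rear top',at_z(p,(319,198),.271))
for z in (.063,): print('V',at_z(p,(324,3),z),at_z(p,(324,93),z), at_z(p,(287,50),z),at_z(p,(362,50),z))
for r in (96,100,104,108,112,116): print(r,at_z(p,(324,r),.076))
m=[d for d in spotter.regions_of('lens',p) if d['confidence']>.6][0]['pixels']
for r in (180,215,240): c=np.where(m[r])[0];print(r,c.min(),c.max(),at_z(p,((c.min()+c.max())/2,r),.255))
E
```

```text
[ 0.54362948 -0.22071215  0.24541976] [1.79989408e+02 5.16344693e-03 8.99321707e+01]
rear bottom [ 0.54491773 -0.17941305  0.231     ] rear top [ 0.54481423 -0.18001084  0.271     ]
V [ 0.54937752 -0.08262923  0.063     ] [ 0.54970795 -0.15395693  0.063     ] [ 0.51825741 -0.11870804  0.063     ] [ 0.58168569 -0.1186793   0.063     ]
96 [ 0.54951039 -0.15585077  0.076     ]
100 [ 0.549526   -0.15912486  0.076     ]
104 [ 0.54954175 -0.16241946  0.076     ]
108 [ 0.54955763 -0.16573485  0.076     ]
112 [ 0.54957364 -0.16907129  0.076     ]
116 [ 0.5495898  -0.17242905  0.076     ]Traceback (most recent call last):
  File "<stdin>", line 9, in <module>
IndexError: list index out of range
```

View pics/c5.png

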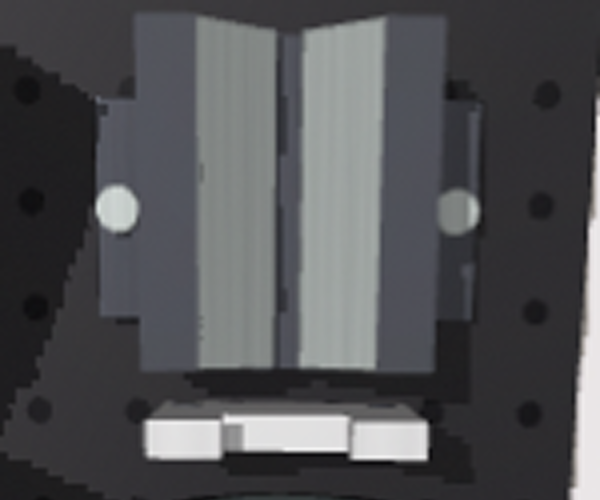

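The stop face is at y ≈ -0.1632, so the seat is at about (0.5478, -0.118). The barrel's middle is about 4 mm ahead of the TCP towards the ring. I'll approach 6 mm short of the stop.

>>> drive_tool --steps '[{"tx": 0.05,"ty": 0.004,"tz": 0,"turn": 0},{"tx": 0.05,"ty": 0,"tz": 0.01,"turn": 0},{"tx": 0.013,"ty": 0,"tz": 0.03,"turn": 0},{"tx": 0,"ty": 0,"tz": 0.05,"turn": 0},{"tx": 0,"ty": 0,"tz": 0.04,"turn": 0},{"tx": 0,"ty": 0,"tz": 0.025,"turn": 0},{"tx": 0,"ty": 0,"tz": 0,"turn": 0},{"tx": 0,"ty": 0,"tz": 0,"turn": 0}]'

```text
t: 13.32
tcp_pos: [0.5487, -0.1081, 0.0914]
ee_rot: [179.9, 0.0, 89.9]
contact_force: [-0.1, 0.3, -1.7]
finger_gap: 0.0383
gripper_force: 50.7
```

>>> drive_tool --steps '[{"tx": 0,"ty": 0,"tz": 0.007,"turn": 0},{"tx": 0,"ty": 0,"tz": 0.005,"turn": 0},{"tx": 0,"ty": 0,"tz": 0.004,"turn": 0},{"tx": 0,"ty": 0,"tz": 0,"turn": 0},{"tx": 0,"ty": 0,"tz": 0,"turn": 0}]'

```text
t: 13.95
tcp_pos: [0.5478, -0.1079, 0.0743]
ee_rot: [180.0, 0.0, 89.9]
contact_force: [-0.4, 1.1, -2.0]
finger_gap: 0.038
gripper_force: 50.7
```

>>> drive_tool --steps '[{"tx": 0,"ty": 0,"tz": 0.002,"turn": 0},{"tx": 0,"ty": 0,"tz": 0.002,"turn": 0},{"tx": 0,"ty": 0,"tz": 0.001,"turn": 0},{"tx": 0,"ty": 0,"tz": 0,"turn": 0},{"tx": 0,"ty": 0,"tz": 0,"turn": 0}]'

```text
t: 14.58
tcp_pos: [0.5478, -0.1079, 0.0693]
ee_rot: [180.0, 0.0, 89.9]
contact_force: [0.5, 0.1, -2.5]
finger_gap: 0.038
gripper_force: 50.7
```

>>> drive_tool --steps '[{"tx": 0,"ty": 0,"tz": 0.001,"turn": 0},{"tx": 0,"ty": 0,"tz": 0,"turn": 0},{"tx": 0,"ty": 0,"tz": 0.001,"turn": 0},{"tx": 0,"ty": 0,"tz": 0,"turn": 0},{"tx": 0,"ty": 0,"tz": 0,"turn": 0}]'

```text
t: 15.2
tcp_pos: [0.5477, -0.1079, 0.0673]
ee_rot: [-180.0, -0.0, 89.9]
contact_force: [0.2, -0.2, -3.1]
finger_gap: 0.0381
gripper_force: 50.7
```

Now towards the stop, about 2 mm above the seat.

>>> drive_tool --steps '[{"tx": -0.002,"ty": 0,"tz": 0,"turn": 0},{"tx": 0,"ty": 0,"tz": 0,"turn": 0},{"tx": -0.002,"ty": 0,"tz": 0,"turn": 0},{"tx": 0,"ty": 0,"tz": 0,"turn": 0},{"tx": 0,"ty": 0,"tz": 0,"turn": 0}]'

```text
t: 15.82
tcp_pos: [0.5477, -0.1119, 0.0673]
ee_rot: [-180.0, -0.0, 89.9]
contact_force: [-0.0, 1.0, -2.4]
finger_gap: 0.0386
gripper_force: 50.7
```

>>> drive_tool --steps '[{"tx": -0.001,"ty": 0,"tz": 0,"turn": 0},{"tx": 0,"ty": 0,"tz": 0,"turn": 0},{"tx": 0,"ty": 0,"tz": 0,"turn": 0}]'

```text
t: 16.2
tcp_pos: [0.5477, -0.1129, 0.0673]
ee_rot: [-180.0, 0.0, 89.9]
contact_force: [-0.2, -0.6, -0.9]
finger_gap: 0.0384
gripper_force: 50.7
```

>>> drive_tool --steps '[{"tx": -0.0005,"ty": 0,"tz": 0,"turn": 0},{"tx": 0,"ty": 0,"tz": 0,"turn": 0},{"tx": 0,"ty": 0,"tz": 0,"turn": 0}]'

```text
t: 16.58
tcp_pos: [0.5477, -0.1134, 0.0673]
ee_rot: [180.0, -0.0, 89.9]
contact_force: [-0.7, -0.7, -1.7]
finger_gap: 0.0382
gripper_force: 50.7
```

>>> drive_tool --steps '[{"tx": -0.0005,"ty": 0,"tz": 0,"turn": 0},{"tx": 0,"ty": 0,"tz": 0,"turn": 0},{"tx": 0,"ty": 0,"tz": 0,"turn": 0}]'

```text
t: 16.95
tcp_pos: [0.5477, -0.1139, 0.0673]
ee_rot: [180.0, -0.0, 89.9]
contact_force: [-0.5, 0.3, -1.4]
finger_gap: 0.0379
gripper_force: 50.7
```

>>> drive_tool --steps '[{"tx": -0.0005,"ty": 0,"tz": 0,"turn": 0},{"tx": 0,"ty": 0,"tz": 0,"turn": 0},{"tx": 0,"ty": 0,"tz": 0,"turn": 0}]'

```text
t: 17.32
tcp_pos: [0.5477, -0.1144, 0.0673]
ee_rot: [180.0, -0.0, 89.9]
contact_force: [0.7, 0.6, -1.1]
finger_gap: 0.0382
gripper_force: 50.7
```

>>> drive_tool --steps '[{"tx": -0.0005,"ty": 0,"tz": 0,"turn": 0},{"tx": 0,"ty": 0,"tz": 0,"turn": 0},{"tx": 0,"ty": 0,"tz": 0,"turn": 0}]'

```text
t: 17.7
tcp_pos: [0.5477, -0.1149, 0.0673]
ee_rot: [-180.0, -0.0, 89.9]
contact_force: [-0.5, -0.1, -3.1]
finger_gap: 0.0386
gripper_force: 50.7
```

>>> drive_tool --steps '[{"tx": -0.0007,"ty": 0,"tz": 0,"turn": 0},{"tx": 0,"ty": 0,"tz": 0,"turn": 0}]'

```text
t: 17.95
tcp_pos: [0.5477, -0.1153, 0.0673]
ee_rot: [180.0, -0.0, 89.9]
contact_force: [1.2, 1.1, -2.5]
finger_gap: 0.0382
gripper_force: 50.7
```

>>> drive_tool --steps '[{"tx": -0.0007,"ty": 0,"tz": 0,"turn": 0},{"tx": 0,"ty": 0,"tz": 0,"turn": 0}]'

```text
t: 18.2
tcp_pos: [0.5477, -0.1154, 0.0673]
ee_rot: [180.0, -0.1, 89.9]
contact_force: [0.8, 4.5, -0.5]
finger_gap: 0.038
gripper_force: 50.8
```

```bash
python3 - <<'E'
from h import *
print(bot.get_state()['contact_force'],bot.get_state()['torque'])
p=optics.read_camera('wrist');cv2.imwrite('pics/w6.png',p['color'])
print(at_z(p,(319,168),.0545),at_z(p,(319,198),.0945))
E
```

```text
[ 0.7921015   4.45147177 -0.51175621] [ 0.94818013 -0.02262424 -0.05838791]
[ 0.54893528 -0.07377274  0.0545    ] [ 0.54883929 -0.07431031  0.0945    ]
```

View pics/w6.png

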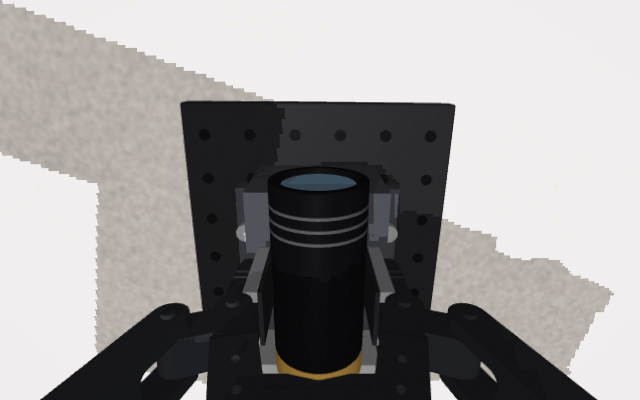

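Contact with the stop at 4.5 N. The picture shows the barrel centred in the V-block, with its axis at column 319. I'll ease off slightly and lower it gently.

>>> drive_tool --steps '[{"tx": 0.0003,"ty": 0,"tz": 0.0005,"turn": 0},{"tx": 0,"ty": 0,"tz": 0.0005,"turn": 0},{"tx": 0,"ty": 0,"tz": 0,"turn": 0}]'

```text
t: 18.62
tcp_pos: [0.5478, -0.1154, 0.0667]
ee_rot: [180.0, -0.1, 89.9]
contact_force: [-0.6, 5.7, 2.1]
finger_gap: 0.038
gripper_force: 51.1
```

>>> drive_tool --steps '[{"tx": 0,"ty": 0,"tz": 0.0005,"turn": 0},{"tx": 0,"ty": 0,"tz": 0,"turn": 0},{"tx": 0,"ty": 0,"tz": 0,"turn": 0}]'

```text
t: 19.0
tcp_pos: [0.5477, -0.1153, 0.0666]
ee_rot: [180.0, -0.1, 89.9]
contact_force: [-1.1, 6.6, 4.0]
finger_gap: 0.0381
gripper_force: 51.5
```

>>> drive_tool --steps '[{"tx": 0,"ty": 0,"tz": 0.0005,"turn": 0},{"tx": 0,"ty": 0,"tz": 0,"turn": 0},{"tx": 0,"ty": 0,"tz": 0,"turn": 0}]'

```text
t: 19.38
tcp_pos: [0.5478, -0.1153, 0.0665]
ee_rot: [180.0, -0.1, 89.9]
contact_force: [-2.0, 5.1, 7.3]
finger_gap: 0.0383
gripper_force: 51.8
```

The barrel is seating with slight lateral imbalance: fx of about -2 N means it bears more on the +x face. I'll shift -x to balance it.

>>> drive_tool --steps '[{"tx": 0.0002,"ty": -0.0004,"tz": 0,"turn": 0},{"tx": 0,"ty": 0,"tz": 0,"turn": 0},{"tx": 0,"ty": 0,"tz": 0,"turn": 0}]'

```text
t: 19.75
tcp_pos: [0.5477, -0.1153, 0.0665]
ee_rot: [179.9, -0.0, 89.9]
contact_force: [-1.2, 5.4, 6.2]
finger_gap: 0.0384
gripper_force: 51.7
```

>>> drive_tool --steps '[{"tx": 0,"ty": -0.0004,"tz": 0,"turn": 0},{"tx": 0,"ty": 0,"tz": 0,"turn": 0},{"tx": 0,"ty": 0,"tz": 0,"turn": 0}]'

```text
t: 20.12
tcp_pos: [0.5477, -0.1154, 0.0665]
ee_rot: [179.9, -0.0, 89.9]
contact_force: [-1.2, 5.5, 5.6]
finger_gap: 0.0383
gripper_force: 51.6
```

```bash
python3 - <<'E'
from h import *
for i in range(3):
    s=bot.get_state();print(s['t'],s['tcp_pos'].round(5),s['ee_rot'].round(2),s['contact_force'].round(2),s['torque'].round(3))
    optics.read_camera('top')
E
```

```text
20.125 [ 0.54774 -0.11536  0.06653] [ 1.7988e+02 -4.0000e-02  8.9940e+01] [-1.16  5.54  5.64] [ 0.959  0.167 -0.065]
20.175 [ 0.54773 -0.11535  0.06653] [ 1.7988e+02 -4.0000e-02  8.9940e+01] [-0.78  6.35  6.41] [ 1.005  0.095 -0.035]
20.225 [ 0.54771 -0.11534  0.06652] [ 1.7988e+02 -4.0000e-02  8.9940e+01] [-0.74  5.38  5.07] [ 0.942  0.141 -0.05 ]
```

>>> drive_tool --steps '[{"tx": 0.0002,"ty": -0.0002,"tz": 0.0004,"turn": 0},{"tx": 0,"ty": 0,"tz": 0.0004,"turn": 0},{"tx": 0,"ty": 0,"tz": 0,"turn": 0},{"tx": 0,"ty": 0,"tz": 0,"turn": 0},{"tx": 0,"ty": 0,"tz": 0,"turn": 0}]'

```text
t: 20.9
tcp_pos: [0.5477, -0.1153, 0.0665]
ee_rot: [179.8, -0.0, 89.9]
contact_force: [-1.8, 5.5, 9.8]
finger_gap: 0.0383
gripper_force: 52.1
```

```bash
python3 - <<'E'
from h import *
for i in range(5):
    s=bot.get_state();print(s['t'],s['tcp_pos'].round(5),s['ee_rot'].round(2),s['contact_force'].round(2),s['torque'].round(3))
    p=optics.read_camera('wrist')
cv2.imwrite('pics/w7.png',p['color'])
q=optics.read_camera('scene')
c=cv2.resize(q['color'][80:190,210:340],None,fx=5,fy=5,interpolation=cv2.INTER_CUBIC);cv2.imwrite('pics/s7.png',c)
E
```

```text
20.9 [ 0.54773 -0.11534  0.06646] [ 1.7984e+02 -1.0000e-02  8.9940e+01] [-1.81  5.5   9.84] [ 0.99   0.388 -0.03 ]
20.95 [ 0.5477  -0.11533  0.06645] [ 1.7984e+02 -1.0000e-02  8.9940e+01] [-1.97  5.44  9.35] [ 0.977  0.373 -0.034]
21.0 [ 0.54773 -0.11533  0.06646] [ 1.7984e+02 -1.0000e-02  8.9940e+01] [-2.9   5.3   9.55] [ 0.938  0.367 -0.073]
21.05 [ 0.54772 -0.11533  0.06647] [ 1.7984e+02 -1.0000e-02  8.9940e+01] [-1.82  5.99 10.5 ] [ 0.947  0.401 -0.062]
21.1 [ 0.54772 -0.11535  0.06646] [ 1.7984e+02 -1.0000e-02  8.9940e+01] [-2.08  4.7   9.58] [ 1.015  0.362 -0.057]
```

View pics/s7.png

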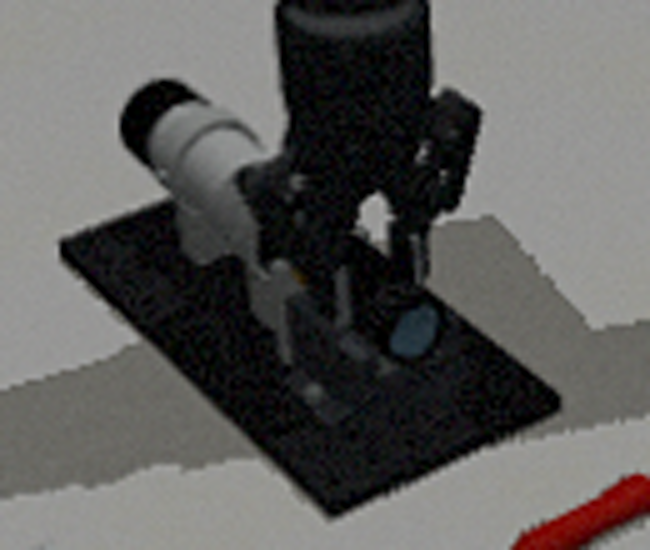

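The overview shows the barrel lying in the V with the ring at the stop and Fz about 10 N. To confirm both faces bear, I'll probe laterally.

>>> drive_tool --steps '[{"tx": 0,"ty": -0.001,"tz": 0,"turn": 0},{"tx": 0,"ty": 0,"tz": 0,"turn": 0},{"tx": 0,"ty": 0,"tz": 0,"turn": 0}]'

```text
t: 21.58
tcp_pos: [0.5476, -0.1154, 0.0664]
ee_rot: [179.8, -0.0, 90.0]
contact_force: [0.0, 4.9, 6.6]
finger_gap: 0.0379
gripper_force: 51.5
```

```bash
cat > st.py <<'E'
from h import *
L=[]
for i in range(4):
    s=bot.get_state();L.append(np.r_[s['tcp_pos']*1000,s['ee_rot'],s['contact_force'],s['torque']]);optics.read_camera('wrist')
print(s['t'],np.mean(L,0).round(2))
E
python3 st.py
```

```text
21.725 [ 5.4761e+02 -1.1534e+02  6.6370e+01  1.7976e+02 -1.0000e-02  8.9950e+01
 -2.0000e-01  5.2400e+00  6.9500e+00  9.5000e-01 -4.0000e-02  1.0000e-02]
```

>>> drive_tool --steps '[{"tx": 0.0005,"ty": -0.001,"tz": 0,"turn": 0},{"tx": 0,"ty": 0,"tz": 0,"turn": 0},{"tx": 0,"ty": 0,"tz": 0,"turn": 0}]'

```text
t: 22.15
tcp_pos: [0.5467, -0.1154, 0.0657]
ee_rot: [179.8, 0.0, 89.9]
contact_force: [2.9, 4.4, 5.8]
finger_gap: 0.0382
gripper_force: 51.5
```

```bash
python3 st.py
```

```text
22.3 [ 5.4671e+02 -1.1537e+02  6.5710e+01  1.7977e+02  3.0000e-02  8.9910e+01
  2.2700e+00  3.8300e+00  6.1800e+00  7.2000e-01 -4.6000e-01 -1.0000e-01]
```

The barrel slid down 0.7 mm and 0.9 mm sideways, so before this it was on one face only. I'll probe once more.

>>> drive_tool --steps '[{"tx": 0,"ty": -0.001,"tz": 0,"turn": 0},{"tx": 0,"ty": 0,"tz": 0,"turn": 0},{"tx": 0,"ty": 0,"tz": 0,"turn": 0}]'

```text
t: 22.72
tcp_pos: [0.5467, -0.1154, 0.0657]
ee_rot: [179.7, 0.0, 89.9]
contact_force: [3.9, 3.2, 4.5]
finger_gap: 0.0381
gripper_force: 51.4
```

```bash
python3 st.py
```

```text
22.875 [ 5.4669e+02 -1.1538e+02  6.5740e+01  1.7967e+02  2.0000e-02  8.9920e+01
  4.6700e+00  3.9700e+00  4.0300e+00  7.5000e-01 -8.4000e-01 -1.1000e-01]
```

>>> drive_tool --steps '[{"tx": 0,"ty": 0.001,"tz": 0.0003,"turn": 0},{"tx": 0,"ty": 0.0008,"tz": 0,"turn": 0},{"tx": 0,"ty": 0,"tz": 0,"turn": 0},{"tx": 0,"ty": 0,"tz": 0,"turn": 0}]'

```text
t: 23.42
tcp_pos: [0.5468, -0.1154, 0.0657]
ee_rot: [179.8, 0.0, 89.9]
contact_force: [0.5, 3.7, 8.3]
finger_gap: 0.0382
gripper_force: 51.9
```

```bash
python3 st.py
```

```text
23.575 [ 5.4677e+02 -1.1537e+02  6.5650e+01  1.7984e+02  3.0000e-02  8.9900e+01
  4.8000e-01  3.5200e+00  9.1100e+00  7.9000e-01 -9.0000e-02 -1.3000e-01]
```

```bash
python3 -c "
from cell import close_job;print(close_job())"
```

```text
the job is handed in; nothing more can be done
None
```

I laid the black lens barrel in the V-block with its brass ring against the stop and handed the job in at about 24 s; the gripper was still pressing it down with about 9 N (9.1 N measured, sideways force only 0.5 N, so it bears on both faces).

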